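Blank off the spare pocket of a soap mould

ROBOT

A 7-joint arm with a two-finger parallel gripper is mounted at the origin on the work surface. World frame = base frame: x ahead of the robot, y to its left, z up, the work surface at z = 0. Lengths are in mm, angles in rad, forces in N, time in s.
With the tool pointing down it reaches from about 425 to 800 mm from the base axis. Payload 8.3 kg.
Tool frame: the origin (TCP) lies midway between the tips of the shut fingers; the grasp point (between the pads) lies 19 mm behind it; z points along the fingers, y is the line along which they close (so a half turn about z gives the same grasp; the last joint's range is limited). The gripper opens to 85 mm and grips with 20 to 120 N. Pads are 22 mm wide; open, the fingers measure 114 mm over their backs; the gripper's body (76 mm by 85 mm) begins 54 mm behind the grasp point. The pads swing forward as they close: fully open they stand 13 mm farther back than shut.
Start: joints at [-1.222, 0.383, 0.016, 1.37, -0.006, 1.388, -0.046], TCP at [250.11, 572.755, 231.279] pointing down, gripper open.
Joint ranges: [-2.95, 2.95], [-0.25, 2.06], [-1.52, 1.56], [0.18, 2.33], [-1.44, 4.58], [0.02, 2.06], [-3.01, 3.01]. Speed limits (rad/s): [2.39, 2.39, 3.01, 3.01, 3.14, 3.14, 3.14].

INTERFACE

Orientations are given as a unit quaternion [x, y, z, w].
In Python, from plant import telemetry, vision, close_job, finder gives the robot as it stands.
- The arm moves only by the tool drive_tool, never from a script. Its argument "steps" is a list of rows, each a list of 4 numbers: the shift along the tool's x, y, z in mm, then the turn about the tool's z in degrees. A call has 1 to 20 rows; each row shifts and turns the commanded pose from where the row before left it, along the tool's axes as they then stand; what a row does not reach is not made up. A row lasts 1/12 s, in which the tool goes at most 41.7 mm and 7.16 degrees, less where a joint would pass 70% of its speed; a pose out of reach is approached as far as the arm can. A call is refused whole if a number of a shift passes 41.7 or a number of a turn 7.16, either way. A call with a gripper value outside its range is refused whole. "grip" is the gripper command: -1 is fully open, 1 is shut, values between are in proportion, set as the call begins (left out, the last holds). The fingers move at their own pace and stop on an object; the grip force is fixed at half the most. Time passes only in rows, so rows that do not move let the fingers close. It gives the time, the measured TCP pose, the force, the opening and the grip force at its end, in the units of the state.
- telemetry.get_state(): the state, without advancing time (a new reading comes with each control period).
- vision.camera(name): name is "scene" or "top" or "wrist"; returns a dict with "pixels" (384x512x3 uint8, red, green, blue), "K" (3x3 intrinsics, pixels), "camera_from_world" (4x4, takes a point from world to camera coordinates); the wrist camera has in their place "mount" (4x4, takes a point from camera to tool coordinates, whose origin is the TCP and whose axes are the flange's). Camera axes: x right, y up, looking along -z (the intrinsics and any distortion apply to the point x, -y, -z); pixel columns grow to the right and rows downward; lengths in mm; the calibration is good to about 2 mm. A picture is of the moment at which its call begins: read the wrist's pose just before it. There is no depth.
- close_job(): hands the job in; it is judged then, once.
Trained networks look in a picture, given as the dict that the camera call returned (one of the last four; its "shot" number tells which), for a name from the list of things; names that differ only in an ending like _2 or _b are one class to them, and where a whole thing is asked for, a point or a joint stands for the part that bears it (a point fixed in the world has none). Each returns a list of dicts, best first, with "score" (0 to 1); they miss things now and then, are a little off and sometimes report something else, mostly with a low value. They report only what shows in the picture. A call takes as long as a camera call. They do not tell look-alikes from the thing itself.
- finder.boxes_of(thing, picture): "box" ([left, top, right, bottom] in pixels, round what is visible of it).
- finder.masks_of(thing, picture): "pixels" (384x512 bool, what is visible of it) and "box" ([left, top, right, bottom] in pixels, round what is visible of it).
- finder.place_of(thing, picture): "at" ([row, column] in pixels: a listed point, or the origin of a listed thing).
The state is a dict: "t": time; "joint_pos": joint angles; "qd": joint speeds; "joint_torque": joint torques, N m; "ee_pos": TCP position; "tcp_rot": TCP orientation; "wrist_force": force on the tool from outside, world axes, zero at the start; "moment": the same for the moment, N m; "width": finger opening in mm; "grasp_force": force on a finger pad.
Only numpy, scipy, OpenCV 4.12 (cv2) and the standard library are available. Lean on these libraries where they do the work, as an engineer would, in place of code of your own. Each camera call takes 0.05 s, during which the arm holds its last target. There are 200 camera calls.

TASK

The last pocket of the pink soap mould is not needed, so blank it off: first press the blue cap of the release-spray bottle beside it fully down and let it spring back up, then put the teal blanking insert, grip rib up, into the empty pocket and press it down, together with the pocket's raised push-out floor, until its top face is flush with the mould's rim. Let go of it; do not touch the fresh amber soap in the other pocket, and leave the soap bar, jug, pot and spatula where they are.

Things in the scene. Friction and masses are not known exactly. Their poses are not given: they have to be found in the camera images.
- station: Fixed 8 mm plywood board carrying a pink two-pocket mould and a white spray bottle (64 mm diameter, clamp 76 mm, axis at y +150 mm). Origin: on the table, straight below the centre of the empty pocket; z up. The mould spans x -46..126, y -64..64 mm; its rim is 54 mm above the table. The pocket full of amber soap is centred at x +80 mm
- pocket_rim (a point): Centre of the mouth of the empty pocket, at rim height (54 mm above the table); axes as station. The pocket is 70 mm along x and 106 mm along y, with square edges
- fresh_soap: Amber soap, still setting, in the other pocket: 70 x 106 mm, its surface 4 mm below the rim; origin 34 mm below the rim, at the pocket's centre. Not to be touched
- pusher (a joint): Pale pink push-out floor of the empty pocket, m: 0 = raised, its top 10 mm below the rim; 0.014 = fully down at its stop, 24 mm below the rim. Stiff: it slides down under about 11 N and stays where it is left; it does not sink under the insert's weight
- spray_cap (a joint): Blue spray cap of the bottle, m: 0 = up, 0.008 = fully down; a spring pushes it up, fully down takes about 4 N
- cap_top (a point): Centre of the flat top of the blue spray cap (38 mm diameter), 168 mm above the table when up; moves with the cap
- insert: Teal blanking insert, 120 g: a block 64 (x) x 100 (y) x 24 mm with a grip rib on its top, 50 (x) x 16 (y) x 30 mm high, centred. Origin: centre of the underside; z up. Starts on the steel tray. Fits the pocket either way round, with 3 mm to spare on each side
- insert_face (a point): Centre of the insert block's top face, at the foot of the rib, 24 mm above its underside; this face ends level with the mould's rim
- tray: Fixed steel tray 240 (x) x 180 (y) mm, walls 4 mm thick and 14 mm high, floor 4 mm; origin on the table, 50 mm to -x of the tray's centre, below the place where the insert lies
- soap_bar: Finished cream soap bar, 60 x 90 x 26 mm, lying on the tray; origin at the centre of its underside. Bystander
- jug: Clear plastic jug with a handle at +y, 90 mm diameter, 120 mm high; origin at the centre of its underside. Bystander
- pot: Steel pot, 200 mm diameter, 140 mm high; origin at the centre of its underside. Bystander
- spatula: White-handled spatula, 240 mm long, lying flat. Bystander
Things that resemble listed ones, but are neither listed nor needed, are in the scene too. There is more than one size of the insert; the one meant has the size given above.

How it is judged (in metres and radians):
On the way, in this order (a step that is already met when the one before it is completed fails the run):
1. The spray cap is pressed down (value of joint spray_cap above 0.006 m), for 0.05 s.
2. The spray cap is let up again (value of joint spray_cap below 0.002 m), for 0.1 s.
3. The insert is pressed flush into the empty pocket (z of insert_face in the frame of pocket_rim between -0.003 and 0.002 m and horizontal distance between insert_face and pocket_rim below 0.005 m and angle between insert's own z axis and vertical below 0.05 rad and angle between the x axis of insert and the x axis of station, either way round below 0.1 rad), for 0.2 s.
At the end, for the whole second after the job is handed in: The insert lies still and released in the empty pocket, rib up, level within 0.05 rad, its top face no more than 2 mm above and 3 mm below the rim, centred within 5 mm and aligned within 0.1 rad; the spray cap is up (all of step 3 and linear speed of insert below 0.02 m/s and value of joint spray_cap below 0.002 m); the robot touches nothing.
It fails at once if The fresh soap in the other pocket is touched (contact force between fresh_soap and anything else above 1 N).
It fails at once if A bystander (soap bar, jug, pot, spatula) is shifted more than 25 mm, or the jug or pot tipped (distance of any of soap_bar, jug, pot, spatula from where it was at the start of the episode above 0.025 m or angle between any of jug, pot's own z axis and vertical above 0.3 rad).
It also fails if it takes over 56 s, if anything falls off the work surface, if the arm or the gripper's body presses on something with over 40 N, if the wrist force passes 120 N, or if a joint passes its speed limit or range.

## Working session

There is one attempt and no reset: what is moved stays moved. The work goes in short steps, Python scripts to look and compute and a tool call to move; the robot and the scene stay as the last step left them, time stands still between calls to the robot, and variables do not carry over. Pictures are saved under pics/ and viewed, at most 10 in all, crops included, and the job is handed in when it is done.

Besides the shell and the picture viewer there is one more tool, called after "Request:" as name(argument=value, ...) on one line, values as JSON. drive_tool: Moves the arm, as the interface text tells. Its arguments: {"type":"object","properties":{"steps":{"type":"array"},"grip":{"type":"number"}},"required":["steps"]}

```bash
ls; mkdir -p pics; cat > h.py <<'E'
import numpy as np, cv2
from plant import telemetry, vision, close_job, finder
from scipy.spatial.transform import Rotation as R
def tcp():
    s=telemetry.get_state(); T=np.eye(4); T[:3,:3]=R.from_quat(s['tcp_rot']).as_matrix(); T[:3,3]=s['ee_pos']; return T
def cam(n):
    T=tcp(); p=vision.camera(n)
    p['c2w']=T@np.array(p['mount']) if n=='wrist' else np.linalg.inv(np.array(p['camera_from_world'])); return p
def ray(p,rc,z):
    K=np.array(p['K']); d=np.linalg.inv(K)@[rc[1],rc[0],1.]; d=p['c2w'][:3,:3]@[d[0],-d[1],-d[2]]; o=p['c2w'][:3,3]
    return o+d*(z-o[2])/d[2]
def save(p,f,crop=None,s=1):
    im=np.array(p['pixels'])[:,:,::-1]
    if crop: a,b,c,d=crop; im=im[b:d,a:c]
    cv2.imwrite(f,cv2.resize(im,None,fx=s,fy=s,interpolation=cv2.INTER_CUBIC))
E
python3 - <<'E'
from h import *
ps={n:cam(n) for n in('scene','top')}
im=[np.array(ps[n]['pixels'])[:,:,::-1] for n in ps]
cv2.imwrite('pics/a.png',cv2.resize(np.vstack([im[0],im[1]]),None,fx=.78,fy=.78))
print([k for k in ps['top'] if k!='pixels'],{k:v for k,v in ps['top'].items() if k not in('pixels','K','camera_from_world')})
Z=dict(pocket_rim=54,cap_top=168,insert=4,insert_face=28,station=0,soap_bar=4,jug=0,pot=0,fresh_soap=20,tray=0)
for n,p in ps.items():
  for t,z in Z.items():
    for r in finder.place_of(t,p)[:4]: print(n,t,round(r['score'],2),np.round(r['at']),np.round(ray(p,r['at'],z)))
s=telemetry.get_state();print(s['tcp_rot'],s['width'],s['t'])
E
```

```text
pics
['K', 'camera_from_world', 'shot', 'c2w'] {'shot': 2, 'c2w': array([[ 1.75161835e-02,  9.87399155e-01, -1.57277122e-01,
         2.81299123e+02],
       [-9.99753880e-01,  1.94384636e-02,  1.06922744e-02,
         1.86732323e+01],
       [ 1.36147684e-02,  1.57051125e-01,  9.87496624e-01,
         1.63674576e+03],
       [ 0.00000000e+00,  0.00000000e+00,  0.00000000e+00,
         1.00000000e+00]])}
scene pocket_rim 0.84 [245. 176.] [ 492. -309.   54.]
scene cap_top 0.64 [196. 207.] [ 484. -163.  168.]
scene insert 0.98 [163. 258.] [277. 322.   4.]
scene insert 0.65 [198. 276.] [513. 167.   4.]
scene insert 0.58 [189. 246.] [382. 130.   4.]
scene insert_face 0.89 [156. 256.] [261. 329.  28.]
scene insert_face 0.79 [194. 281.] [530. 177.  28.]
scene insert_face 0.56 [187. 249.] [405. 122.  28.]
scene insert_face 0.43 [262. 176.] [ 527. -342.   28.]
scene station 0.64 [262. 177.] [ 503. -322.    0.]
scene soap_bar 0.74 [210. 310.] [659. 191.   4.]
scene soap_bar 0.22 [152. 322.] [434. 610.   4.]
scene jug 0.87 [298. 100.] [ 458. -566.   -0.]
scene pot 0.77 [152. 322.] [428. 615.  
[... 284 characters left out ...]
.]
top insert_face 0.8 [195. 203.] [525. 184.  28.]
top insert_face 0.76 [241. 220.] [371. 123.  28.]
top insert_face 0.74 [266. 160.] [283. 322.  28.]
top station 0.58 [210. 346.] [ 488. -312.    0.]
top station 0.47 [125. 262.] [787. -13.   0.]
top station 0.41 [163. 201.] [646. 198.   0.]
top soap_bar 0.9 [161. 205.] [651. 186.   4.]
top jug 0.64 [220. 418.] [ 457. -564.    0.]
top pot 0.57 [221.  82.] [433. 602.   0.]
top fresh_soap 0.95 [184. 344.] [ 574. -301.   20.]
top fresh_soap 0.24 [220.  83.] [433. 591.  20.]
top tray 0.89 [195. 204.] [530. 185.   0.]
top tray 0.34 [197. 207.] [523. 174.   0.]
[ 2.04441347e-01  9.78878814e-01 -3.26856788e-05 -4.71456656e-05] 85.22513764557108 1.1
```

View pics/a.png

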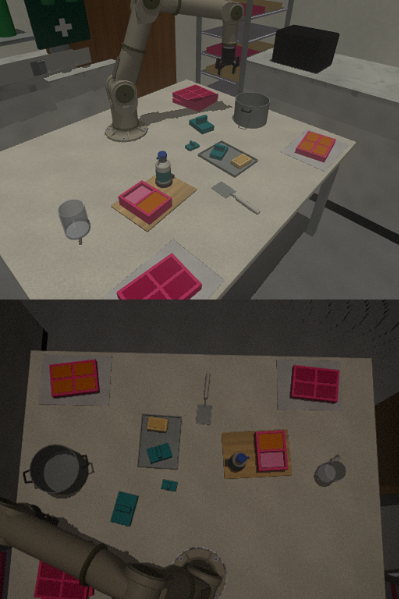

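```bash
python3 - <<'E'
from h import *
p=cam('top'); save(p,'pics/b.png',(140,130,380,290),3.3)
for r in finder.masks_of('insert',p)[:4]:
    m=np.array(r['pixels']).astype(np.uint8); print(r['score'],np.round(r['box']),m.sum(),cv2.minAreaRect(np.argwhere(m)[:,::-1].astype(np.int32)))
print(tcp().round(3))
E
```

```text
0.96 [191. 184. 223. 209.] 544 ((203.77981567382812, 196.2660675048828), (18.77339744567871, 29.50105094909668), 73.3007583618164)
0.8 [210. 230. 229. 245.] 229 ((216.4706268310547, 237.61769104003906), (19.160314559936523, 12.12678050994873), 14.03624439239502)
0.69 [332. 197. 365. 217.] 540 ((347.994873046875, 204.9120635986328), (18.967214584350586, 28.773792266845703), 86.633544921875)
0.65 [140. 246. 177. 289.] 1008 ((158.441162109375, 268.2353210449219), (26.19384765625, 40.01837158203125), 14.03624439239502)
[[-9.16000e-01  4.00000e-01 -0.00000e+00  2.50106e+02]
 [ 4.00000e-01  9.16000e-01  0.00000e+00  5.72772e+02]
 [ 0.00000e+00 -0.00000e+00 -1.00000e+00  2.31308e+02]
 [ 0.00000e+00  0.00000e+00  0.00000e+00  1.00000e+00]]
```

View crop.

The stacked pictures show three teal candidates (top-camera pixels): A on the tray (204,196), B small (216,238), C large (158,268). The mould is at about (347,205) with the empty pale-pink pocket nearest the robot and the cap at (308,201). A's mask is about 29x19 px, which fits 100x64 mm, and it lies on the tray. B and C are too small and too large.

View pics/b.png

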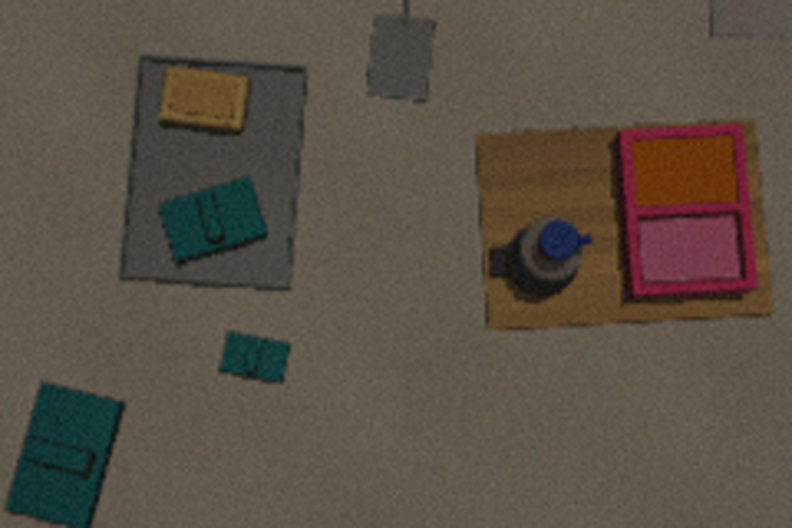

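The crop confirms it. A at (212,220) in the crop is the medium block on the tray, rib up, with the rib along its short side. The cap is at (558,240) and the empty pocket at (690,248). I'll head over the tray, closing the gripper on the way.

Request:
drive_tool(steps=[[-29, -18.5, -5, 0], [-29, -18.5, -5, 0], [-29, -18.5, -5, 0], [-29, -18.5, -5, 0], [-29, -18.5, -5, 0], [-29, -18.5, -5, 0], [-29, -18.5, -5, 0], [-29, -18.5, -5, 0], [-29, -18.5, -5, 0], [-29, -18.5, -5, 0], [-29, -18.5, -5, 0], [-29, -18.5, -5, 0], [-29, -18.5, -5, 0], [0, 0, 0, -7], [0, 0, 0, -7], [0, 0, 0, -7], [0, 0, 0, -7], [0, 0, 0, -7], [0, 0, 0, -6], [0, 0, 0, 0]], grip=1)

```text
t: 2.87
ee_pos: [499.3, 201.5, 296.4]
tcp_rot: [-0.154, 0.988, 0.0, 0.0]
wrist_force: [0.1, -0.3, -0.0]
width: 0.1
grasp_force: 0.0
```

```bash
cat > ins.py <<'E'
from h import *
p=cam('wrist'); print(tcp().round(3), telemetry.get_state()['joint_pos'])
for t,z in(('insert',4),('insert_face',28),('soap_bar',4)):
    for r in finder.place_of(t,p)[:3]: print(t,round(r['score'],2),np.round(r['at']),np.round(ray(p,r['at'],z),1))
im=cv2.cvtColor(np.array(p['pixels']),cv2.COLOR_RGB2HSV)
m=cv2.inRange(im,(80,80,30),(100,255,255))
n,l,st,c=cv2.connectedComponentsWithStats(m)
for i in range(1,n):
    if st[i,4]>800: print(st[i],c[i])
E
cat > a.py <<'E'
E
python3 -c "
exec(open('ins.py').read()); save(p,'pics/c.png')"
```

```text
[[-9.55000e-01 -2.97000e-01  0.00000e+00  4.99348e+02]
 [-2.97000e-01  9.55000e-01  0.00000e+00  2.01431e+02]
 [-0.00000e+00  0.00000e+00 -1.00000e+00  2.96349e+02]
 [ 0.00000e+00  0.00000e+00  0.00000e+00  1.00000e+00]] [-0.64357097  0.17010671  0.23476995  1.50451509 -0.0396959   1.47157105
  1.46467331]
insert 0.94 [ 14. 390.] [279.9 322.    4. ]
insert 0.88 [ 49. 226.] [381.6 135.8   4. ]
insert 0.69 [159. 229.] [521.2 181.6   4. ]
insert_face 0.91 [ 50. 223.] [386.1 133.8  28. ]
insert_face 0.7 [  9. 402.] [278.1 325.1  28. ]
insert_face 0.63 [166. 228.] [525.6 182.4  28. ]
soap_bar 0.92 [241. 214.] [657.3 197.3   4. ]
[ 335    0  113   78 5420] [388.28376384  31.58616236]
[ 195   20   59   56 1774] [223.61724915  47.91093574]
[ 191  140   72   49 3304] [227.20702179 163.30932203]
```

View pics/c.png

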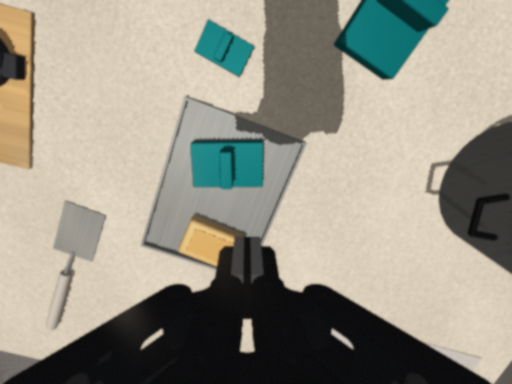

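The picture shows the insert at (227,165), square to the tool, rib up. The small look-alike is at (224,48), the large one at (388,32), the soap bar at (210,240). Next: cap and mould.

Request:
drive_tool(steps=[[9, -32, 0, 0], [9, -32, 0, 0], [9, -32, 0, 0], [9, -32, 0, 0], [9, -32, 0, 0], [9, -32, 0, 0], [9, -32, 0, 0], [9, -32, 0, 0], [9, -32, 0, 0], [9, -32, 0, 0], [9, -32, 0, 0], [9, -32, 0, 0], [9, -32, 0, 0], [0, 0, 0, 0], [0, 0, 0, 0]])

```text
t: 4.32
ee_pos: [511.4, -233.1, 296.2]
tcp_rot: [-0.148, 0.989, -0.0, -0.0]
wrist_force: [-0.0, -0.1, 0.3]
width: -0.3
grasp_force: 0.0
```

```bash
cat > st.py <<'E'
from h import *
import sys
p=cam('wrist'); print(tcp().round(3))
for t,z in(('pocket_rim',54),('cap_top',168),('fresh_soap',20)):
    for r in finder.place_of(t,p)[:2]: print(t,round(r['score'],2),np.round(r['at']),np.round(ray(p,r['at'],z),1))
im=cv2.cvtColor(np.array(p['pixels']),cv2.COLOR_RGB2HSV)
def rect(m,z,name):
    n,l,st,c=cv2.connectedComponentsWithStats(m)
    if n<2: return
    i=1+np.argmax(st[1:,4]); q=np.argwhere(l==i)
    w=np.array([ray(p,a,z)[:2] for a in q]).astype(np.float32)
    print(name,st[i],cv2.minAreaRect(w))
rect(cv2.inRange(im,(100,120,40),(130,255,255)),168,'cap')
rect(cv2.inRange(im,(160,140,90),(179,255,255))|cv2.inRange(im,(150,30,90),(179,255,255)),54,'mould')
rect(cv2.inRange(im,(5,200,90),(18,255,255)),50,'soap')
save(p,sys.argv[1])
E
python3 st.py pics/d.png
```

```text
[[-9.55000e-01 -2.96000e-01 -0.00000e+00  5.12012e+02]
 [-2.96000e-01  9.55000e-01 -0.00000e+00 -2.31025e+02]
 [ 0.00000e+00  0.00000e+00 -1.00000e+00  2.96114e+02]
 [ 0.00000e+00  0.00000e+00  0.00000e+00  1.00000e+00]]
pocket_rim 0.63 [132. 190.] [ 502.9 -311.2   54. ]
cap_top 0.77 [182. 327.] [ 489.1 -161.6  168. ]
fresh_soap 0.66 [183. 184.] [ 582.7 -307.1   20. ]
cap [ 292  159   51   40 1313] ((486.4227294921875, -169.89288330078125), (46.67247009277344, 33.75193405151367), 63.71360397338867)
mould [ 128   82  119  148 9127] ((540.642578125, -310.09600830078125), (174.11656188964844, 129.33514404296875), 4.468988418579102)
soap [ 185  169   36   50 1138] ((579.810791015625, -278.81805419921875), (65.24978637695312, 44.89744567871094), 4.598250389099121)
```

View pics/d.png

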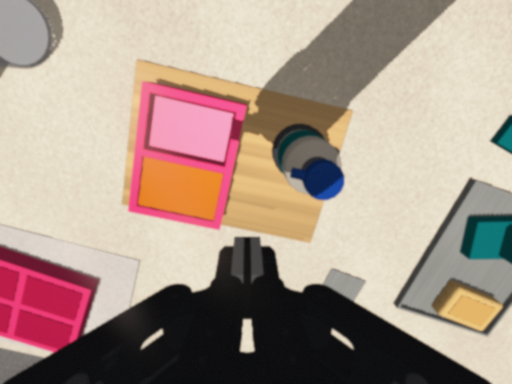

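The mould fit gives the pocket at about (501,-312), yaw 4.5°, and the cap at about (489,-163). In the picture, pocket (190,132), soap (180,190), cap (322,180). Pressing the cap.

Request:
drive_tool(steps=[[0.6, 24, 0, 0], [0.6, 24, 0, 0], [0.6, 23.7, 0, 0], [0, 0, 27, 0], [0, 0, 27, 0], [0, 0, 27, 0], [0, 0, 27, 0], [0, 0, 6, 0], [0, 0, 6, 0], [0, 0, 6, 0], [0, 0, 6, 0], [0, 0, 3, 0], [0, 0, 1.5, 0], [0, 0, 0, 0], [0, 0, 0, 0]])

```text
t: 5.77
ee_pos: [490.0, -162.5, 160.7]
tcp_rot: [-0.151, 0.988, -0.0, 0.001]
wrist_force: [2.2, 0.7, 2.8]
width: -0.2
grasp_force: 1.9
```

Request:
drive_tool(steps=[[0, 0, 1.5, 0], [0, 0, 1, 0], [0, 0, 0, 0], [0, 0, 0, 0], [0, 0, 0, 0]])

```text
t: 6.18
ee_pos: [490.1, -162.6, 159.8]
tcp_rot: [-0.151, 0.988, -0.0, 0.002]
wrist_force: [-4.5, 3.1, 20.3]
width: -0.1
grasp_force: 10.2
```

The stop is reached (20 N). Now release and go back over the insert.

Request:
drive_tool(steps=[[0, 0, -10, 0], [0, 0, -20, 0], [0, 0, -25, 0], [0, 0, -25, 0], [0, 0, -10, 0], [-11.2, 32.6, 0, 0], [-11.2, 32.6, 0, 0], [-11.2, 32.6, 0, 0], [-11.2, 32.6, 0, 0], [-11.2, 32.6, 0, 0], [-11.2, 32.6, 0, 0], [-11.2, 32.6, 0, 0], [-11.2, 32.6, 0, 0], [-11.2, 32.6, 0, 0], [-11.2, 32.6, 0, 0], [0, 0, 0, 0], [0, 0, 0, 0], [0, 0, 0, 0]], grip=0)

```text
t: 7.68
ee_pos: [498.2, 181.0, 246.5]
tcp_rot: [-0.151, 0.989, -0.001, -0.001]
wrist_force: [-0.1, -1.2, 0.5]
width: 42.6
grasp_force: 0.0
```

```bash
python3 - <<'E'
exec(open('ins.py').read())
from scipy.optimize import minimize
# fit: silhouette hull of block+rib projected vs mask component nearest (525,182)
best=min((i for i in range(1,n) if st[i,4]>500),key=lambda i:np.linalg.norm(ray(p,c[i][::-1],25)[:2]-[525,182]))
mm=(l==best).astype(np.uint8); mm=cv2.morphologyEx(mm,cv2.MORPH_CLOSE,np.ones((7,7)))
B=np.array([[sx*32,sy*50,z] for sx in(-1,1) for sy in(-1,1) for z in(0,24)],float)
Rb=np.array([[sx*25,sy*8,z] for sx in(-1,1) for sy in(-1,1) for z in(24,54)],float)
w2c=np.linalg.inv(p['c2w']);K=np.array(p['K'])
def proj(X):
    q=(w2c[:3,:3]@X.T+w2c[:3,3:]).T; u=(K@(q*[1,-1,-1]).T).T; return u[:,:2]/u[:,2:]
def cost(v):
    im=np.zeros((384,512),np.uint8); r=R.from_euler('z',v[2],degrees=True).as_matrix()
    for P in(B,Rb):
        h=cv2.convexHull(proj(P@r.T+[v[0],v[1],4]).astype(np.float32)); cv2.fillConvexPoly(im,np.round(h*16).astype(np.int32),1,shift=4)
    return (im!=mm).sum()
x=minimize(cost,[525,182,17],method='Nelder-Mead',options=dict(initial_simplex=[[525,182,17],[532,182,17],[525,189,17],[525,182,23]]))
print(st[best],x.x,x.fun)
save(p,'pics/e.png')
E
```

```text
[[-9.55000e-01 -2.97000e-01 -1.00000e-03  4.98432e+02]
 [-2.97000e-01  9.55000e-01 -1.00000e-03  1.80343e+02]
 [ 1.00000e-03 -1.00000e-03 -1.00000e+00  2.46809e+02]
 [ 0.00000e+00  0.00000e+00  0.00000e+00  1.00000e+00]] [-0.62411536  0.16940511  0.24845563  1.61476468 -0.04154504  1.36382798
  1.50224726]
insert 0.77 [173. 242.] [520.4 181.6   4. ]
insert 0.65 [ 11. 425.] [280.3 321.3   4. ]
insert 0.56 [ 51. 236.] [383.4 130.9   4. ]
insert_face 0.86 [176. 243.] [518.7 182.3  28. ]
insert_face 0.69 [  5. 441.] [279.4 324.4  28. ]
insert_face 0.59 [ 49. 235.] [383.7 131.1  28. ]
soap_bar 0.92 [262. 225.] [656.9 197.5   4. ]
[ 362    0  138   83 6740] [423.79836795  32.7310089 ]
[ 204   18   66   63 2274] [236.5408971   49.66138962]
[ 200  152   81   56 4130] [240.05108959 178.3125908 ]
[ 200  152   81   56 4130] [524.90680274 180.22538057  18.80917342] 305.0
```

View pics/e.png

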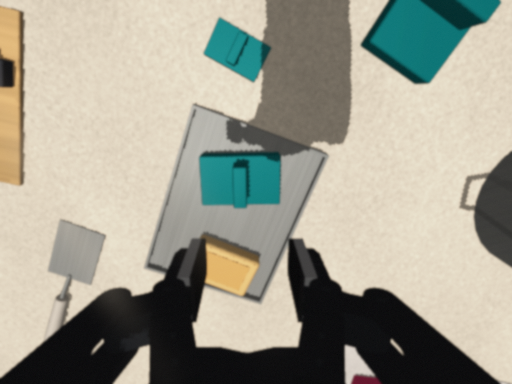

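The fit puts the insert at (525,181), rib along the tool's x axis (picture (240,180)). Descending to grasp.

Request:
drive_tool(steps=[[-13, -3.6, 0, -1], [-12.5, -3.6, 0, 0], [0, 0, 28, 0], [0, 0, 28, 0], [0, 0, 28, 0], [0, 0, 28, 0], [0, 0, 28, 0], [0, 0, 28, 0], [0, 0, 20, 0], [0, 0, 10, 0], [0, 0, 8, 0], [0, 0, 7, 0], [0, 0, 0, 0], [0, 0, 0, 0]])

```text
t: 9.05
ee_pos: [525.4, 183.0, 35.0]
tcp_rot: [-0.16, 0.987, 0.0, 0.001]
wrist_force: [-0.5, -0.0, 0.4]
width: 42.5
grasp_force: 0.0
```

Request:
drive_tool(steps=[[0, 0, 0, 0], [0, 0, 0, 0], [0, 0, 0, 0], [0, 0, 0, 0], [0, 0, 0, 0], [0, 0, 0, 0]], grip=1)

```text
t: 9.55
ee_pos: [525.7, 183.3, 35.5]
tcp_rot: [-0.16, 0.987, 0.0, 0.001]
wrist_force: [-1.1, -0.2, 6.9]
width: 15.1
grasp_force: 59.6
```

Request:
drive_tool(steps=[[0, 0, -10, 0], [0, 0, -28, 0], [0, 0, -28, 0], [0, 0, -28, 0], [0, 0, -28, 0], [0, 0, -28, 0], [0, 0, -28, 0], [0, 0, -26, 0], [0, 0, 0, 0]])

```text
t: 10.3
ee_pos: [526.9, 183.6, 244.9]
tcp_rot: [-0.16, 0.987, 0.001, 0.004]
wrist_force: [0.6, -0.0, 0.2]
width: 15.0
grasp_force: 58.6
```

Request:
drive_tool(steps=[[12, -30.9, 0, 0], [12, -30.9, 0, 0], [12, -30.9, 0, 0], [12, -30.9, 0, 0], [12, -30.9, 0, 0], [12, -30.9, 0, 0], [12, -30.9, 0, 0], [12, -30.9, 0, 0], [12, -30.9, 0, 0], [12, -30.9, 0, 0], [12, -30.9, 0, 0], [12, -30.9, 0, 0], [12, -30.9, 0, 0], [12, -30.9, 0, 0], [12, -30.9, 0, 0], [0, 0, 0, 7], [0, 0, 0, 7], [0, 0, 0, 0], [0, 0, 0, 0]])

```text
t: 11.88
ee_pos: [500.3, -313.3, 238.1]
tcp_rot: [-0.04, 0.999, 0.0, -0.0]
wrist_force: [-0.3, -0.3, -1.5]
width: 14.8
grasp_force: 58.8
```

```bash
python3 st.py pics/f.png; python3 -c "
from h import *
p=cam('top');save(p,'pics/g.png',(280,150,440,260),4)"
```

```text
[[-9.97000e-01 -8.20000e-02 -0.00000e+00  5.00477e+02]
 [-8.20000e-02  9.97000e-01  0.00000e+00 -3.12971e+02]
 [ 0.00000e+00  0.00000e+00 -1.00000e+00  2.38209e+02]
 [ 0.00000e+00  0.00000e+00  0.00000e+00  1.00000e+00]]
pocket_rim 0.76 [167. 247.] [ 500.1 -313.    54. ]
cap_top 0.63 [202. 446.] [ 486.9 -164.3  168. ]
cap [ 397  178   71   49 2290] ((485.65167236328125, -172.53677368164062), (51.7732048034668, 35.2628173828125), 64.11467742919922)
mould [ 187  122  120   56 6357] ((481.5668640136719, -315.31292724609375), (60.5685920715332, 127.72957611083984), 4.35368537902832)
```

View pics/f.png

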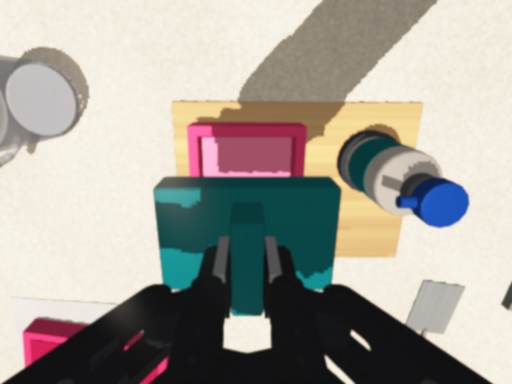

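The picture shows the insert held level at (247,240), the pocket behind it at (247,155), and the cap up at (440,200). Now I'll check how the insert sits in the hand.

```bash
python3 - <<'E'
from h import *
p=cam('wrist'); K=np.array(p['K']); M=np.linalg.inv(np.array(p['mount']))
def proj(X):
    q=(M[:3,:3]@X.T+M[:3,3:]).T; u=(K@(q*[1,-1,-1]).T).T; return u[:,:2]/u[:,2:]
for dx in(0,):
  P=np.array([[sx*32+dx,sy*50,7.5+z] for z in(0,24) for sx in(-1,1) for sy in(-1,1)],float)
  print(np.c_[P,proj(P).round(1)])
im=cv2.cvtColor(np.array(p['pixels']),cv2.COLOR_RGB2HSV); m=cv2.inRange(im,(80,80,20),(100,255,255))
for r in range(172,300,8):
    c=np.where(m[r,100:345])[0]+100; print(r,c.min() if len(c) else None,c.max() if len(c) else None,end='; ')
for c in (180,220,270,320): print(c,np.where(m[:250,c])[0].min())
E
```

```text
[[-32.  -50.    7.5 162.5 292.5]
 [-32.   50.    7.5 331.7 292.5]
 [ 32.  -50.    7.5 151.7 189.7]
 [ 32.   50.    7.5 342.5 189.7]
 [-32.  -50.   31.5 172.  269.6]
 [-32.   50.   31.5 322.1 269.6]
 [ 32.  -50.   31.5 163.6 177.1]
 [ 32.   50.   31.5 330.5 177.2]]
172 None None; 180 199 331; 188 156 338; 196 155 339; 204 156 338; 212 157 337; 220 158 336; 228 158 336; 236 159 335; 244 160 334; 252 160 333; 260 161 332; 268 162 332; 276 163 331; 284 163 330; 292 230 263; 180 188
220 178
270 178
320 178
```

The insert is centred in hand and over the pocket, so I'll lower it.

Request:
drive_tool(steps=[[0, 0, 25, 0], [0, 0, 25, 0], [0, 0, 25, 0], [0, 0, 25, 0], [0, 0, 25, 0], [0, 0, 15, 0], [0, 0, 6, 0], [0, 0, 0, 0], [0, 0, 0, 0]])

```text
t: 12.93
ee_pos: [500.7, -313.9, 93.0]
tcp_rot: [-0.039, 0.999, -0.0, 0.0]
wrist_force: [-0.0, 0.1, -1.0]
width: 14.6
grasp_force: 58.9
```

```bash
python3 - <<'E'
from h import *
print(tcp().round(3))
a=cam('wrist');b=cam('scene')
A=np.array(a['pixels'])[90:300,130:370,::-1]; B=np.array(b['pixels'])[180:290,130:240,::-1]
cv2.imwrite('pics/h.png',np.hstack([cv2.resize(A,(480,420)),cv2.resize(B,(320,420))]))
E
```

```text
[[-9.97000e-01 -7.70000e-02  0.00000e+00  5.00728e+02]
 [-7.70000e-02  9.97000e-01 -0.00000e+00 -3.13906e+02]
 [-0.00000e+00 -1.00000e-03 -1.00000e+00  9.30300e+01]
 [ 0.00000e+00  0.00000e+00  0.00000e+00  1.00000e+00]]
```

View pics/h.png

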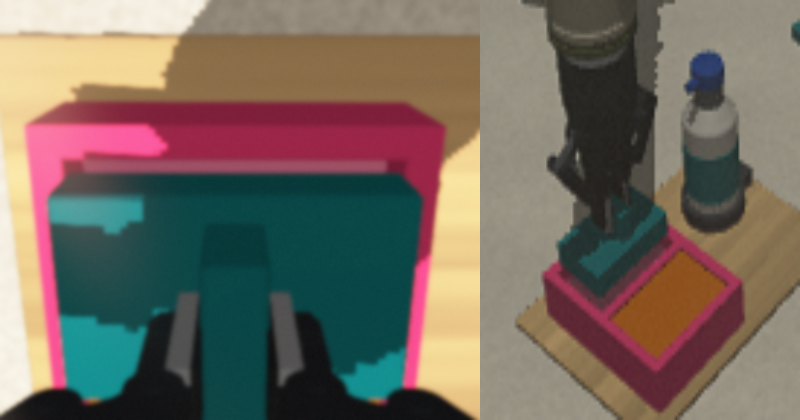

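The crop shows the insert just above the pocket and centred sideways (insert 49..422, pocket 62..408, both centred at 235). The cap is up. I'll check the fore-aft position from the rim edge.

```bash
python3 - <<'E'
from h import *
p=cam('wrist')
for rc in((152.5,247),(170,247)): print(ray(p,rc,54)[:2].round(1))
im=np.array(p['pixels']).astype(int); print([tuple(im[r,200]) for r in range(140,184,2)])
h=cv2.cvtColor(np.array(p['pixels']),cv2.COLOR_RGB2HSV)
T=tcp();print((T[:2,3]-np.array([46,3.6])).round(1),(T[:2,3]-np.array([35,2.7])).round(1))
for z in(85,54): print([ (p['K'][0],) ][:0])
K=np.array(p['K']);M=np.linalg.inv(np.array(p['mount']))
for X in ([32,0,31.5],[32,0,7.5]):
    q=M[:3,:3]@X+M[:3,3]; u=K@(q*[1,-1,-1]); print((u[:2]/u[2]).round(1))
E
```

```text
[ 456.2 -317.8]
[ 467.2 -317. ]
[(np.int64(130), np.int64(53), np.int64(61)), (np.int64(130), np.int64(36), np.int64(61)), (np.int64(128), np.int64(34), np.int64(58)), (np.int64(130), np.int64(35), np.int64(61)), (np.int64(130), np.int64(34), np.int64(61)), (np.int64(184), np.int64(49), np.int64(89)), (np.int64(249), np.int64(85), np.int64(151)), (np.int64(252), np.int64(91), np.int64(162)), (np.int64(252), np.int64(92), np.int64(162)), (np.int64(252), np.int64(92), np.int64(161)), (np.int64(252), np.int64(91), np.int64(160)), (np.int64(252), np.int64(91), np.int64(158)), (np.int64(249), np.int64(85), np.int64(149)), (np.int64(192), np.int64(52), np.int64(92)), (np.int64(152), np.int64(62), np.int64(85)), (np.int64(161), np.int64(80), np.int64(102)), (np.int64(161), np.int64(81), np.int64(102)), (np.int64(155), np.int64(80), np.int64(99)), (np.int64(100), np.int64(68), np.int64(79)), (np.int64(38), np.int64(60), np.int64(62)), (np.int64(36), np.int64(60), np.int64(61)), (np.int64(36), np.int64(60), np.int64(61))]
[ 455.2 -317.9] [ 466.2 -317. ]
[]
[]
[247.1 177.1]
[247.1 189.7]
```

Aligned within 1 mm. Lowering and pressing.

Request:
drive_tool(steps=[[0, 0, 4, 0], [0, 0, 4, 0], [0, 0, 4, 0], [0, 0, 3, 0], [0, 0, 2, 0], [0, 0, 0, 0]])

```text
t: 13.58
ee_pos: [500.0, -313.4, 74.5]
tcp_rot: [-0.038, 0.999, 0.0, -0.001]
wrist_force: [0.3, 0.7, -2.1]
width: 14.7
grasp_force: 58.9
```

Request:
drive_tool(steps=[[0, 0, 2, 0], [0, 0, 2, 0], [0, 0, 2, 0], [0, 0, 2, 0], [0, 0, 1, 0], [0, 0, 0, 0], [0, 0, 0, 0]])

```text
t: 14.17
ee_pos: [500.5, -313.8, 67.1]
tcp_rot: [-0.038, 0.999, -0.0, 0.0]
wrist_force: [-2.5, 0.9, 5.9]
width: 15.0
grasp_force: 60.0
```

The floor is sliding, and its stop is the flush position, so I'll push until the force rises.

Request:
drive_tool(steps=[[0, 0, 1.5, 0], [0, 0, 1.5, 0], [0, 0, 1.5, 0], [0, 0, 1, 0], [0, 0, 0, 0], [0, 0, 0, 0]])

```text
t: 14.67
ee_pos: [500.6, -313.9, 61.7]
tcp_rot: [-0.038, 0.999, -0.0, 0.0]
wrist_force: [-2.1, 1.8, 6.7]
width: 15.3
grasp_force: 60.0
```

Request:
drive_tool(steps=[[0, 0, 1, 0], [0, 0, 1, 0], [0, 0, 0.5, 0], [0, 0, 0, 0], [0, 0, 0, 0]])

```text
t: 15.08
ee_pos: [500.7, -314.0, 61.3]
tcp_rot: [-0.038, 0.999, 0.0, 0.001]
wrist_force: [-10.3, 7.7, 27.1]
width: 14.7
grasp_force: 62.9
```

The stop is reached (27 N, TCP 61.3). Relax, release and rise.

Request:
drive_tool(steps=[[0, 0, -1.2, 0], [0, 0, -0.5, 0], [0, 0, 0, 0]])

```text
t: 15.33
ee_pos: [500.6, -313.9, 61.5]
tcp_rot: [-0.038, 0.999, 0.0, 0.001]
wrist_force: [-5.0, 2.8, 11.4]
width: 14.5
grasp_force: 60.6
```

Request:
drive_tool(steps=[[0, 0, 0, 0], [0, 0, 0, 0], [0, 0, 0, 0], [0, 0, 0, 0]], grip=0)

```text
t: 15.67
ee_pos: [500.4, -313.6, 59.8]
tcp_rot: [-0.039, 0.999, -0.0, -0.0]
wrist_force: [0.2, -0.8, 0.2]
width: 43.0
grasp_force: 0.0
```

Request:
drive_tool(steps=[[0, 0, -5, 0], [0, 0, -20, 0], [0, 0, -30, 0], [0, 0, -30, 0], [0, 0, -30, 0], [-10, 0, -20, 0], [-15, 0, 0, 0], [0, 0, 0, 0], [0, 0, 0, 0]])

```text
t: 16.42
ee_pos: [525.6, -311.3, 194.8]
tcp_rot: [-0.039, 0.999, 0.0, -0.0]
wrist_force: [0.0, 0.5, 0.1]
width: 42.6
grasp_force: 0.0
```

```bash
python3 - <<'E'
from h import *
print(tcp()[:3,3].round(1),telemetry.get_state()['wrist_force'])
a=cam('wrist');b=cam('scene')
for r in finder.place_of('insert_face',a)[:2]: print(r['score'],r['at'],ray(a,r['at'],54).round(1))
A=np.array(a['pixels'])[60:300,100:400,::-1]; B=np.array(b['pixels'])[180:290,130:240,::-1]
cv2.imwrite('pics/i.png',np.hstack([cv2.resize(A,(480,384)),cv2.resize(B,(320,384))]))
E
```

```text
[ 525.6 -311.3  194.8] [0.02219973 0.46405892 0.05249845]
0.86 [151.0, 246.7] [ 499.1 -313.6   54. ]
```

View pics/i.png

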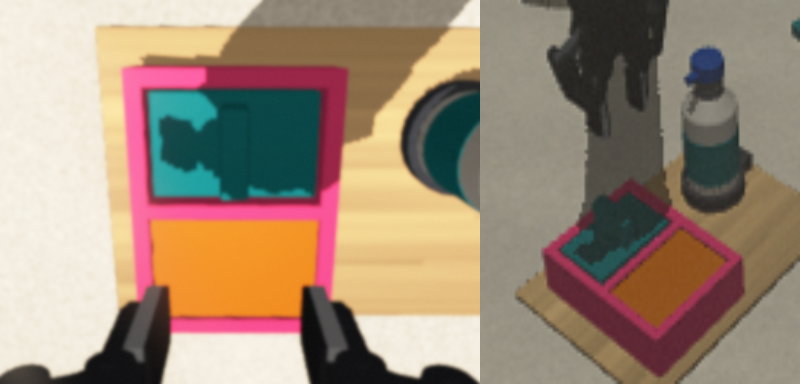

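The insert sits flush and aligned in the pocket (crop (235,145)), the cap is up at (707,65), the soap is untouched and the gripper is clear. Handing in.

```bash
python3 -c "
from plant import close_job
print(close_job())"
```

```text
the job is handed in; nothing more can be done
None
```

The job is handed in at about 17 s of the 56 s allowed, with no verdict shown: the cap was pressed to its stop and sprang back, and the teal insert was pressed to the floor's stop, looks flush and centred in the last pictures, and is released.

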